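# Nest the three saucepans, handles fanned and snapped into the clips

## Robot

A 6-joint arm with a two-finger parallel gripper is mounted at the origin on a cart in front of the work surface, level with it; the furniture and walls round the work are solid. World frame = base frame: x ahead of the robot, y to its left, z up, the work surface at z = 0. Lengths are in m, angles in rad, forces in N, time in s.
With the tool pointing down it reaches from about 0.3 to 0.775 m from the base axis. Payload 14.6 kg.
Tool frame: the origin (TCP) lies at the very end of the fingers, on their centre line; the grasp point (between the pads) lies robot.grip_depth behind it (robot.grip_depth is the distance from the TCP to the grasp point, in m); z points along the fingers, y is the line along which they close (so a half turn about z gives the same grasp; the last joint's range is limited). The gripper opens to 94 mm and grips with 3 to 60 N. Pads are 16 mm wide; open, the fingers measure 119 mm over their backs; the gripper's body (75 mm by 177 mm) begins 78 mm behind the grasp point.
Start: joints at [-1.285, 0.3, 1.521, -0, 1.321, -0.067], TCP at [0.19, -0.516, 0.205] pointing down, gripper open.
Joint ranges: [-3.03, 3.03], [-0.79, 2.21], [0.23, 2.52], [-1.04, 4.18], [0, 3.07], [-2.55, 2.55]. Speed limits (rad/s): [2.22, 2.22, 2.57, 3.14, 3.14, 3.14].

## Interface

Orientations are given as a rotation vector (axis times angle).
In Python, from workcell import robot gives the robot as it stands. The module is installed in compiled form; this text tells all that it offers. Calls block until the motion is done:
- robot.movep(position, orientation): joint-space move of the TCP to a pose.
- robot.movel(position, orientation=None, max_speed=0.15, stop_force=None): straight line of the TCP; orientation=None keeps the orientation; max_speed is the mean speed in m/s. With stop_force (N) it stops when the force on the tool has changed by that much, and returns True; else False.
- robot.goto_joints(angles): joint-space move.
- robot.move_gripper(opening): opening from 0.0 (shut) to 1.0 (fully open); the grip force is fixed at half the most; returns when the fingers have stopped.
- robot.hold(seconds).
- robot.solve_ik(position, orientation): joint angles nearest the present ones, or None.
- robot.get_obs(): the state.
- robot.capture(name): name is "scene" or "top" or "wrist"; returns a dict with "image" (420x560x3 uint8, red, green, blue), "depth" (420x560 float32, m along the optical axis (not along the pixel's ray), 0 where there is no reading), "intrinsics" (3x3 intrinsics, pixels), "extrinsics" (4x4, takes a point from camera to world coordinates); the wrist camera has in their place "mount" (4x4, takes a point from camera to tool coordinates, whose origin is the TCP and whose axes are the flange's). Camera axes: x right, y down, z forward; pixel columns grow to the right and rows downward; lengths in m; the calibration is good to about 2 mm. A picture is of the moment at which its call begins: read the wrist's pose just before it.
A pose or a line that the arm cannot do raises robot.Unreachable and nothing moves.
- robot.job_done(): hands the job in; it is judged then, once.
Trained networks look in a picture, given as the dict that the camera call returned (one of the last four; its "shot" number tells which), for a name from the list of things; names that differ only in an ending like _2 or _b are one class to them, and where a whole thing is asked for, a point or a joint stands for the part that bears it (a point fixed in the world has none). Each returns a list of dicts, best first, with "conf" (0 to 1); they miss things now and then, are a little off and sometimes report something else, mostly with a low value. They report only what shows in the picture. A call takes as long as a camera call.
- robot.boxes_of(picture, thing): "pixel" ([column, row] in pixels, amid what is visible of it).
- robot.silhouettes(picture, thing): "region" (420x560 bool, what is visible of it) and "pixel" ([column, row] in pixels, amid what is visible of it).
- robot.spot_point(picture, thing): "pixel" ([column, row] in pixels: a listed point, or the origin of a listed thing).
The state is a dict: "clock": time; "q": joint angles; "dq": joint speeds; "tau": joint torques, N m; "eef_pos": TCP position; "orientation": TCP orientation; "wrist_force": force on the tool from outside, world axes, zero at the start; "wrist_torque": the same for the moment, N m; "gripper_width": opening from 0.0 (shut) to 1.0 (fully open); "finger_force": force on a finger pad.
Only numpy, scipy, OpenCV 4.12 (cv2) and the standard library are available. Lean on these libraries where they do the work, as an engineer would, in place of code of your own. Each camera call takes 0.05 s, during which the arm holds its last target. There are 200 camera calls.

## Task

Nest the three saucepans so they can go back in the cupboard: the yellow one inside the blue one, and the red one, now leaning on the wire rest, inside the yellow. Lay each handle in the pouring lip of the pan below, so that the handles fan out, and press it down until the spring clip at the lip snaps over it and the pan sits level and fully home. Set the pans in gently, without letting them fall or banging them, and do not disturb the spice jars, salt shaker, spoon and mug.

Things in the scene. Friction and masses are not known exactly. Their poses are not given: they have to be found in the camera images.
- large_pan: Largest of a nesting set of three enamelled saucepans, dark blue, white inside: rim 143 mm across, 66 mm high, base 116 mm across, tapered wall 3 mm, floor 4 mm thick, 0.55 kg. Loose, upright on the worktop. Origin: centre of the underside; z up the pan's axis; x along its handle, whose tip is 175 mm from the axis, its top 101 mm high.
- medium_pan: Mustard yellow pan like the blue one: rim 135 mm across, 74 mm high, base 105 mm, handle tip 171 mm from the axis, its top 102 mm high; 0.26 to 0.4 kg; axes alike. Loose, upright. Home in the blue pan its origin lies 4 mm above the blue's on the same axis (2.5 mm play) and its handle points 60 degrees clockwise (seen from above) of the blue's.
- small_pan: Brick red pan like the others: rim 124 mm across, 74 mm high, base 94 mm, handle tip 165 mm from the axis, its top 110 mm high; 0.21 to 0.33 kg; axes alike. It starts on the wire rest tilted 40 degrees, handle side up, so the handle rises at 60 degrees towards the robot. Home in the yellow pan: origin 4 mm above the yellow's, handle 60 degrees clockwise of the yellow's.
- pan_rest: Fixed stand of steel wire, 118 x 94 mm, 92 mm high: cross wires sloping down 40 degrees towards its +x (away from the robot), with two short stop pins at the low end, on which the red pan leans; the pan lifts straight up out of it. Origin under its centre on the worktop; the red pan's base centre rests 52 mm above it.
- dish_rack: White wire dish rack with crockery up to 0.35 m high, fixed behind the work; its front edge runs along x = 0.62 m from y = 0.04 to y = -0.36 m, 150 mm high. A carried pan must pass on the robot's side of it.
- large_pan_lip (a point): Middle of the bottom of the blue pan's pouring lip, 70 mm from its axis, 54 mm above its underside. Blue and yellow pans alike: the lip is a dip in the rim 60 degrees clockwise from the handle seen from above (body angle -60 degrees), 12 mm deep, 17 mm wide at its bottom, 26 mm at the rim.
- large_pan_clip (a point): Middle of the blue pan's spring clip, 77 mm from the axis at the lip, 70 mm up. Blue and yellow alike: two steel leaves with round noses (radius 3 mm) stand 8 mm apart just outside the lip and spread sideways for the neck. A pan laid in rests on the noses, its handle side 11 mm too high (5 degrees); 10 to 25 N straight down on its rim beside its handle snaps it home.
- medium_pan_lip (a point): Middle of the bottom of the yellow pan's pouring lip, 66 mm from its axis, 62 mm above its underside.
- medium_pan_clip (a point): Middle of the yellow pan's spring clip, 73 mm from the axis at the lip, 78 mm above the underside.
- medium_pan_grip (a point): Middle of the yellow pan's black grip, body x = 125 mm, z = 78 mm. All handles lie along body +x and rise outward at 20 degrees: a round steel neck, 12 mm thick, from the wall below the rim, then a black grip 20 mm wide between its flat sides, 16 mm thick and 93 mm long.
- small_pan_grip (a point): Middle of the red pan's black grip, body x = 120 mm, z = 86 mm. Held here by an upright gripper at the start, the grip's end reaches 45 mm up between the fingers.
- medium_pan_neck (a point): Point on the underside of the yellow pan's handle neck, body x = 70 mm, z = 51 mm; home, it lies 1 to 2 mm above the bottom of the blue pan's lip.
- small_pan_neck (a point): Point on the underside of the red pan's handle neck, body x = 66 mm, z = 60 mm; home, it lies 1 to 2 mm above the bottom of the yellow pan's lip, and farther out the handle passes 3 mm above the blue pan's rim.
- pepper_jar: Bystander: spice jar with a black cap and a blue label, 41 mm across, 105 mm high; origin under its centre.
- herb_jar: Bystander: spice jar with a black cap and a dark label, 41 mm across, 105 mm high; origin under its centre.
- mill: Bystander: salt shaker with a grey top, 44 mm across, 90 mm high; origin under its centre.
- spoon: Bystander: steel spoon lying flat, 197 mm long; origin under its centre.
- mug: Bystander: white mug with a leaf pattern, 92 mm across, 95 mm high; origin under its centre.

How it is judged:
By the outcome, as a careful person would: the job done as asked, in the order asked, and still so for the second after the job is handed in, with the robot touching nothing.
It also fails if it takes over 72 s, if anything falls off the work surface, if the arm or the gripper's body presses on something with over 40 N, if the wrist force passes 120 N, or if a joint passes its speed limit or range.

## Working session

There is one attempt and no reset: what is moved stays moved. The work goes in short steps, each a Python script; the robot and the scene stay as the last script left them, time stands still between calls to the robot, and variables do not carry over. Pictures are saved under pics/ and viewed, at most 10 in all, crops included, and the job is handed in when it is done.

```bash
mkdir -p pics
cat > h.py <<'E'
import numpy as np, cv2
from scipy.spatial.transform import Rotation as R
from workcell import robot
def ext(p):
    if "extrinsics" in p: return np.array(p["extrinsics"])
    o=p["_obs"]; T=np.eye(4); T[:3,:3]=R.from_rotvec(o["orientation"]).as_matrix(); T[:3,3]=o["eef_pos"]
    return T@np.array(p["mount"])
def cap(n):
    o=robot.get_obs(); p=robot.capture(n); p["_obs"]=o; return p
def ray(p,px):
    T=ext(p); K=np.array(p["intrinsics"]); d=T[:3,:3]@np.linalg.solve(K,[px[0],px[1],1]); return T[:3,3],d
def onz(p,px,z):
    o,d=ray(p,px); return o+d*(z-o[2])/d[2]
def dpt(p,px):
    o,d=ray(p,px); c,r=int(round(px[0])),int(round(px[1])); w=p["depth"][max(r-1,0):r+2,max(c-1,0):c+2]; w=w[w>0]
    return o+d*np.median(w) if len(w) else None
def cloud(p,m=None):
    D=p["depth"]; v,u=np.nonzero((D>0)&(m if m is not None else True)); K=np.array(p["intrinsics"]); T=ext(p)
    z=D[v,u]; c=np.stack([(u-K[0,2])/K[0,0]*z,(v-K[1,2])/K[1,1]*z,z],1); return c@T[:3,:3].T+T[:3,3]
def save(p,n): cv2.imwrite(f"pics/{n}.png",p["image"][...,::-1])
def down(yaw): # tool z down, tool y (closing) at world angle yaw+90deg ; tool x at yaw
    c,s=np.cos(yaw),np.sin(yaw)
    return R.from_matrix(np.array([[c,s,0],[s,-c,0],[0,0,-1]])).as_rotvec()
E
cat > m.py <<'E'
from h import *
np.set_printoptions(precision=4,suppress=True)
print(robot.grip_depth, robot.get_obs()["clock"], R.from_rotvec(robot.get_obs()["orientation"]).as_matrix())
for n in ["scene","top"]:
    p=cap(n); save(p,n+"0"); print(n, ext(p)[:3,3], ext(p)[:3,2])
    for t in ["large_pan","medium_pan","small_pan","pan_rest","large_pan_lip","large_pan_clip","medium_pan_lip","medium_pan_clip","medium_pan_grip","small_pan_grip","medium_pan_neck","small_pan_neck","pepper_jar","herb_jar","mill","spoon","mug"]:
        for q in robot.spot_point(p,t)[:2]:
            print(t,round(q["conf"],2),np.round(q["pixel"],1),"dep",dpt(p,q["pixel"]),"z0",onz(p,q["pixel"],0))
E
python3 m.py
```

```text
0.0188 0.0 [[ 0.9384  0.3455 -0.0003]
 [ 0.3455 -0.9384  0.0012]
 [ 0.0001 -0.0012 -1.    ]]
scene [0.1443 0.7765 0.9969] [ 0.3348 -0.6593 -0.6732]
large_pan 0.69 [223.1 324.4] dep [0.5753 0.2125 0.002 ] z0 [0.5761 0.2114 0.    ]
medium_pan 0.98 [294.7 238. ] dep [ 0.5152 -0.0508  0.0691] z0 [ 0.5429 -0.1124  0.    ]
small_pan 0.9 [339.2 185.6] dep [ 0.4856 -0.2832  0.0756] z0 [ 0.5136 -0.3701  0.    ]
pan_rest 0.78 [342.3 198.9] dep [ 0.4845 -0.32   -0.0026] z0 [ 0.4836 -0.3171  0.    ]
large_pan_lip 0.83 [250. 296.] dep [ 0.5595  0.1116 -0.0012] z0 [0.5589 0.1124 0.    ]
large_pan_lip 0.65 [254.8 290.3] dep [ 0.5574  0.0907 -0.0018] z0 [0.5566 0.0919 0.    ]
large_pan_clip 0.62 [253.1 289.8] dep [ 0.5615  0.0918 -0.0008] z0 [0.5611 0.0923 0.    ]
medium_pan_lip 0.64 [279.6 236.5] dep [ 0.5569 -0.0494  0.0577] z0 [ 0.5823 -0.1001 -0.    ]
medium_pan_lip 0.62 [342.3 182.9] dep [ 0.4787 -0.2874  0.0845] z0 [ 0.5097 -0.386   0.    ]
medium_pan_clip 0.81 [279.5 232.6] dep [ 0.5725 -0.0803  0.0371] z0 [ 0.589  -0.1134  0.    ]
medium_pan_clip 0.46 [356.6 149.6] dep [ 0.5797 -0.7461 -0.13
[... 2064 characters left out ...]
 [0.6778 0.1009 0.0492] z0 [0.6913 0.1073 0.    ]
pepper_jar 0.28 [301. 232.] dep [ 0.538  -0.1128  0.0057] z0 [ 0.5389 -0.113   0.    ]
herb_jar 0.5 [207.8 175.4] dep [0.668  0.1962 0.0739] z0 [0.6882 0.211  0.    ]
herb_jar 0.26 [396.7 277. ] dep [ 0.4282 -0.41    0.0626] z0 [ 0.4343 -0.4247  0.    ]
mill 0.48 [396.9 279.6] dep [ 0.4209 -0.4118  0.0593] z0 [ 0.4264 -0.4258  0.    ]
spoon 0.76 [170.1 251.2] dep [0.4273 0.2889 0.0046] z0 [0.4278 0.2901 0.    ]
spoon 0.69 [279.2 222.1] dep [ 0.5602 -0.0405  0.0113] z0 [ 0.5623 -0.0401  0.    ]
mug 0.71 [178.9 169.2] dep [0.6948 0.3059 0.0101] z0 [0.6976 0.3086 0.    ]
mug 0.61 [220.6 219.6] dep [0.5474 0.1471 0.0006] z0 [0.5475 0.1472 0.    ]
```

Run:
```python
import cv2
a=cv2.imread("pics/top0.png")[120:330,110:450]; cv2.imwrite("pics/top0c.png",cv2.resize(a,None,fx=2.3,fy=2.3,interpolation=cv2.INTER_CUBIC))
```

```text
(no output)
```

View pics/top0c.png

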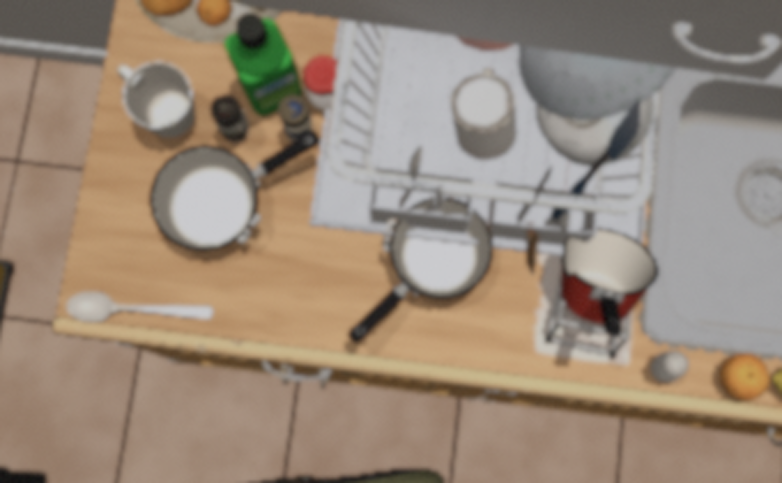

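View pics/scene0.png

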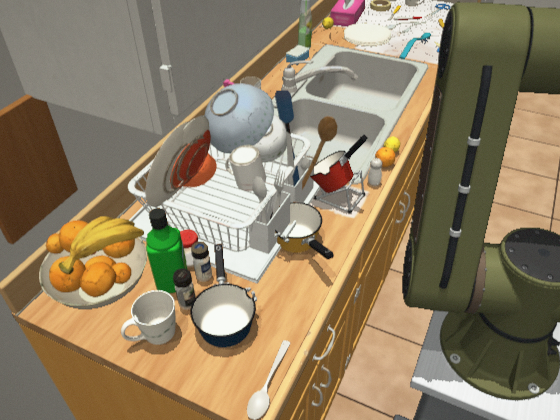

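The top view shows blue pan at crop (205,200) with its handle at about -60° beside the jars, and yellow at (440,250) with its handle towards the front-left. The scene view shows red at (332,172) leaning on the rest with its handle towards the robot. I'll refine poses by fitting depth clouds.

```bash
cat >> h.py <<'E'
from scipy.optimize import least_squares
def fitpan(P,zr,rad,c0,htop,hr=(0.085,0.18)):
    """rim circle centre + handle yaw from a cloud"""
    c=np.array(c0,float)
    for _ in range(6):
        d=np.hypot(*(P[:,:2]-c).T)
        m=(abs(P[:,2]-zr+0.003)<0.006)&(abs(d-rad)<0.02)
        Q=P[m][:,:2]
        if len(Q)<8: return c,None,len(Q),0
        f=lambda v: np.hypot(*(Q-v).T)-(rad-0.0015)
        c=least_squares(f,c,loss="soft_l1",f_scale=0.002).x
    d=np.hypot(*(P[:,:2]-c).T)
    H=P[(d>hr[0])&(d<hr[1])&(P[:,2]>0.055)&(P[:,2]<htop+0.01)]
    a=np.arctan2(H[:,1]-c[1],H[:,0]-c[0])
    yaw=np.angle(np.median(np.cos(a))+1j*np.median(np.sin(a))) if len(H) else None
    return c,yaw,len(Q),len(H)
def mask(p,t):
    s=robot.silhouettes(p,t); return (s[0]["region"],s[0]["conf"]) if s else (None,0)
E
python3 - <<'E'
from h import *
np.set_printoptions(precision=4,suppress=True)
for n in ["top","scene"]:
    p=cap(n)
    for t,zr,rad,c0,ht in [("large_pan",.066,.0715,(.573,.22),.101),("medium_pan",.074,.0675,(.538,-.115),.102)]:
        m,cf=mask(p,t)
        if m is None: print(n,t,"none"); continue
        m=cv2.dilate(m.astype(np.uint8),np.ones((3,3)))>0
        c,y,a,b=fitpan(cloud(p,m),zr,rad,c0,ht); print(n,t,round(cf,2),m.sum(),c,y and np.degrees(y),a,b)
    m,cf=mask(p,"small_pan"); P=cloud(p,m); print(n,"small",cf,P.min(0),P.max(0))
    H=P[P[:,2]>.165]; c=H.mean(0); w,v=np.linalg.eigh(np.cov((H-c).T)); print("handle",len(H),c,v[:,2],H.min(0),H.max(0))
E
```

```text
top large_pan 0.68 2221 [0.5729 0.2091] -56.42666492110096 265 198
top medium_pan 0.69 1933 [ 0.542  -0.1111] 143.89635972415033 264 194
top small 0.78 [ 0.4368 -0.3893  0.0228] [ 0.5933 -0.2664  0.2394]
handle 124 [ 0.4619 -0.3154  0.2096] [-0.5455  0.033   0.8375] [ 0.4368 -0.3281  0.1655] [ 0.4913 -0.3063  0.2394]
scene large_pan 0.77 3936 [0.5693 0.2135] -56.14131382827386 555 303
scene medium_pan 0.8 1960 [ 0.5398 -0.1077] 142.19145613732528 295 227
scene small 0.83 [ 0.4356 -0.7289 -0.1437] [ 0.6142 -0.2603  0.2352]
handle 138 [ 0.4574 -0.307   0.2025] [-0.5222  0.0282  0.8524] [ 0.4356 -0.3163  0.1655] [ 0.4832 -0.2985  0.2352]
```

```bash
cat >> h.py <<'E'
def u(a): return np.array([np.cos(a),np.sin(a)])
def gp(c,yaw,r,zg): # TCP for vertical tool with grasp point at radius r and height zg
    return np.r_[c+r*u(yaw), zg-robot.grip_depth]
E
python3 - <<'E'
from h import *
np.set_printoptions(precision=3,suppress=True)
c=np.array([.541,-.109]); b=np.array([.571,.211])
print(cap("wrist")["mount"], cap("wrist")["intrinsics"])
for k in (0,180,-180):
  for nm,cc,yy in (("grasp",c,143),("place",b,-116)):
    y=np.radians(yy); 
    for z in (.075,.22): print(k,nm,z,robot.solve_ik(gp(cc,y,.108,z),down(y+np.radians(k))))
# red: upright at grasp, tilted at place
for k in (0,180):
  y=np.radians(180); print("red",k,robot.solve_ik([.455,-.311,.185],down(y+np.radians(k))))
  y2=np.radians(-176); Rz=R.from_euler("z",y2)
  # tilt tool: rotate about horizontal axis so tool z tilts toward pan by 40
  ax=np.r_[-np.sin(y2),np.cos(y2),0]
  for s in (1,-1):
    T=R.from_rotvec(s*np.radians(40)*ax)*R.from_rotvec(down(y2+np.radians(k)))
    z=T.as_matrix()[:,2]
    for h in (.095,.2):
      g=np.r_[b+.12*u(y2),h]; print(s,z,h,robot.solve_ik(g+z*robot.grip_depth,T.as_rotvec()))
E
```

```text
[[-0.001 -0.958 -0.288  0.083]
 [ 1.    -0.001  0.001 -0.   ]
 [-0.001 -0.288  0.958 -0.179]
 [ 0.     0.     0.     1.   ]] [[318.755   0.    277.051]
 [  0.    318.755 212.46 ]
 [  0.      0.      1.   ]]
0 grasp 0.075 [-0.177  0.291  1.922 -0.     0.929 -1.102]
0 grasp 0.22 [-0.177  0.095  1.777 -0.     1.27  -1.102]
0 place 0.075 [ 0.146  0.442  1.704 -0.     0.995 -2.542]
0 place 0.22 [ 0.146  0.272  1.567 -0.     1.303 -2.542]
180 grasp 0.075 [-0.177  0.291  1.922 -0.     0.929  2.04 ]
180 grasp 0.22 [-0.177  0.095  1.777 -0.     1.27   2.04 ]
180 place 0.075 [ 0.146  0.442  1.704 -0.     0.995  0.6  ]
180 place 0.22 [ 0.146  0.272  1.567 -0.     1.303  0.6  ]
-180 grasp 0.075 [-0.177  0.291  1.922 -0.     0.929  2.04 ]
-180 grasp 0.22 [-0.177  0.095  1.777 -0.     1.27   2.04 ]
-180 place 0.075 [ 0.146  0.442  1.704 -0.     0.995  0.6  ]
-180 place 0.22 [ 0.146  0.272  1.567 -0.     1.303  0.6  ]
red 0 [-0.666  0.32   1.544  0.     1.278 -2.237]
1 [ 0.641  0.045 -0.766] 0.095 None
1 [ 0.641  0.045 -0.766] 0.2 [ 0.478 -0.064  2.138 -0.583  0.482 -0.722]
-1 [-0.641 -0.045 -0.766] 0.095 [ 0.279  0.713  1.368  0.136  1.746 -1.385]
-1 [-0.641 -0.045 -0.766] 0.2 [ 0.279  0.591  1.302  0.144  1.933 -1.358]
red 180 [-0.666  0.32   1.544 -0.     1.278  0.905]
1 [ 0.641  0.045 -0.766] 0.095 None
1 [ 0.641  0.045 -0.766] 0.2 [ 0.478 -0.064  2.138 -0.583  0.482  2.42 ]
-1 [-0.641 -0.045 -0.766] 0.095 [0.279 0.713 1.368 0.136 1.746 1.756]
-1 [-0.641 -0.045 -0.766] 0.2 [0.279 0.591 1.302 0.144 1.933 1.783]
```

```bash
cat >> h.py <<'E'
def tdown(yaw,tilt,flip): # tool in handle plane; tilt>0: tool tips lean toward pan axis (body outward)
    ax=np.r_[-np.sin(yaw),np.cos(yaw),0]
    return R.from_rotvec(np.radians(tilt)*ax)*R.from_rotvec(down(yaw+flip)), 
def tpose(g,yaw,tilt,flip): # grasp point g -> TCP pose
    T=tdown(yaw,tilt,flip)[0]; return np.asarray(g)+T.as_matrix()[:,2]*robot.grip_depth, T.as_rotvec()
E
python3 - <<'E'
from h import *
np.set_printoptions(precision=3,suppress=True)
b=np.array([.571,.211])
for tilt in (10,15,20,25,30,35):
  for h in (.09,.1,.15):
    q=robot.solve_ik(*tpose(np.r_[b+.112*u(np.radians(-176)),h],np.radians(-176),tilt,np.pi)); print(tilt,h,q)
  print("  start",tilt-40,robot.solve_ik(*tpose([.455,-.311,.2],np.pi,tilt-40,np.pi)))
# go look at yellow
c=np.array([.541,-.109]); y=np.radians(143)
robot.movep(gp(c,y,.108,.22),down(y)); p=cap("wrist"); save(p,"w1")
m,cf=mask(p,"medium_pan"); m=cv2.dilate(m.astype(np.uint8),np.ones((5,5)))>0
print(cf,m.sum(),fitpan(cloud(p,m),.074,.0675,c,.102),robot.get_obs()["clock"])
for t in ("medium_pan_grip","medium_pan_lip"):
  for s in robot.spot_point(p,t)[:1]: print(t,s["conf"],s["pixel"],onz(p,s["pixel"],.08 if "grip" in t else .062))
E
```

```text
10 0.09 [ 0.369  0.28   1.903 -0.072  0.792  1.917]
10 0.1 [ 0.369  0.264  1.896 -0.07   0.816  1.914]
10 0.15 [ 0.369  0.189  1.853 -0.064  0.933  1.904]
  start -30 [-0.547  0.591  1.242 -0.268  1.76   1.034]
15 0.09 [ 0.384  0.249  1.959 -0.126  0.688  1.972]
15 0.1 [ 0.384  0.232  1.952 -0.123  0.712  1.968]
15 0.15 [ 0.384  0.153  1.909 -0.108  0.833  1.948]
  start -25 [-0.563  0.543  1.291 -0.229  1.68   1.026]
20 0.09 [ 0.399  0.223  2.013 -0.202  0.584  2.051]
20 0.1 [ 0.399  0.204  2.006 -0.195  0.608  2.042]
20 0.15 [ 0.399  0.121  1.964 -0.166  0.732  2.006]
  start -20 [-0.58   0.497  1.341 -0.189  1.599  1.013]
25 0.09 [ 0.415  0.202  2.066 -0.315  0.481  2.167]
25 0.1 [ 0.415  0.182  2.059 -0.3    0.506  2.15 ]
25 0.15 [ 0.415  0.093  2.018 -0.245  0.631  2.085]
  start -15 [-0.599  0.451  1.392 -0.147  1.517  0.996]
30 0.09 [ 0.433  0.188  2.116 -0.492  0.385  2.35 ]
30 0.1 [ 0.433  0.167  2.11  -0.463  0.409  2.318]
30 0.15 [ 0.433  0.071  2.071 -0.357  0.533  2.199]
  start -10 [-0.62   0.407  1.444 -0.102  1.434  0.972]
35 0.09 None
35 0.1 None
35 0.15 [ 0.451  0.055  2.122 -0.523  0.441  2.368]
  start -5 [-0.642  0.364  1.496 -0.053  1.352  0.942]
0.87 10068 (array([ 0.538, -0.11 ]), np.float64(2.5086077619226232), 1443, 1669) 4.3583
medium_pan_grip 0.78 [276.0, 189.2] [ 0.439 -0.035  0.08 ]
medium_pan_lip 0.83 [326.8, 271.0] [ 0.55  -0.049  0.062]
```

View pics/w1.png

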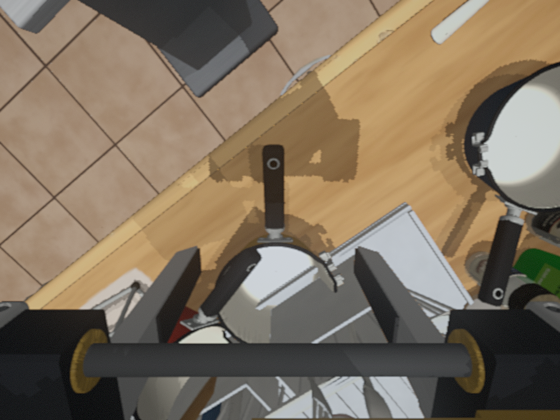

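The wrist view shows the yellow handle upright in the image at (273,190), the pan at (275,290) and the blue lip with its clip at (478,145). Grasp yellow.

```bash
cat >> h.py <<'E'
def plane(p,t,zlo,c=None): # rim plane of a held pan: normal from the outermost top points is crude; print tilt by handle/rim
    m,cf=mask(p,t); return cloud(p,m)
def st(): o=robot.get_obs(); return round(o["clock"],2),np.round(o["eef_pos"],4),np.round(o["wrist_force"],1),np.round(o["wrist_torque"],2),round(o["gripper_width"],3),np.round(o["finger_force"],1)
E
python3 - <<'E'
from h import *
np.set_printoptions(precision=3,suppress=True)
c=np.array([.538,-.110]); y=np.radians(143.4); o=down(y+np.pi)
robot.movep(gp(c,y,.108,.14),o); robot.move_gripper(.55)
robot.movel(gp(c,y,.108,.072),o,max_speed=.1); robot.move_gripper(0); print(st())
robot.movel(gp(c,y,.108,.112),max_speed=.08); print(st())
p=cap("wrist"); save(p,"w2"); P=cloud(p,mask(p,"medium_pan")[0]); np.save("P.npy",P); s=cap("scene"); save(s,"s2")
T=R.from_rotvec(p["_obs"]["orientation"]).as_matrix()
# height along handle direction
q=(P[:,:2]-c)@u(y); l=(P[:,:2]-c)@np.array([-np.sin(y),np.cos(y)])
for a in np.arange(-.07,.18,.01):
    k=(abs(q-a)<.004)
    if k.sum()>5: print(round(a,2),k.sum(),np.percentile(P[k,2],[2,50,98]))
E
```

```text
(9.34, array([ 0.451, -0.046,  0.053]), array([-0.3, -0.6,  1.4]), array([ 0.09,  0.16, -0.01]), 0.208, np.float64(30.0))
(9.99, array([ 0.451, -0.045,  0.093]), array([-2.8,  4.2,  4.4]), array([0.76, 0.47, 0.18]), 0.208, np.float64(30.0))
-0.04 1488 [0.022 0.039 0.067]
-0.03 2279 [0.008 0.04  0.077]
-0.02 2036 [0.005 0.027 0.079]
-0.01 2090 [0.007 0.015 0.081]
0.0 2239 [0.01  0.013 0.076]
0.01 2676 [0.013 0.016 0.087]
0.02 2589 [0.015 0.018 0.089]
0.03 2549 [0.018 0.021 0.099]
0.04 2247 [0.021 0.024 0.102]
0.05 2419 [0.023 0.033 0.098]
0.06 2479 [0.026 0.063 0.101]
0.07 943 [0.031 0.073 0.103]
0.08 475 [0.092 0.102 0.105]
0.09 599 [0.101 0.107 0.111]
0.1 650 [0.109 0.114 0.118]
0.11 683 [0.116 0.121 0.125]
0.12 730 [0.123 0.128 0.132]
0.13 719 [0.13  0.135 0.138]
0.15 811 [0.146 0.149 0.152]
0.16 38 [0.149 0.151 0.152]
```

View pics/s2.png

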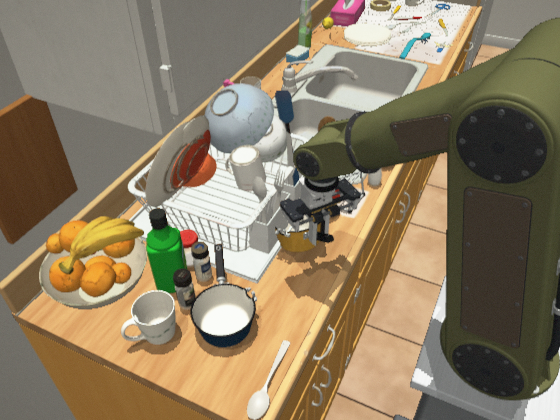

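The scene view shows the gripper holding yellow at (300,235) with the nose dipping. The pan pivots in the grip by about 15°. I'll lift a little more to see whether that stops.

```bash
cat >> h.py <<'E'
def hslope(p,t,g,yaw,lo=-.02,hi=.06):
    """handle elevation angle (deg) and floor slope from the cloud, along the handle direction from grasp point g"""
    P=cloud(p,mask(p,t)[0]); e=u(yaw); q=(P[:,:2]-g[:2])@e; l=(P[:,:2]-g[:2])@np.array([-e[1],e[0]])
    xs,zs=[],[]
    for a in np.arange(lo,hi,.004):
        k=(abs(q-a)<.002)&(abs(l)<.012)
        if k.sum()>8: xs.append(a); zs.append(np.percentile(P[k,2],70))
    return np.degrees(np.arctan(np.polyfit(xs,zs,1)[0])) if len(xs)>3 else None, len(xs), P
E
python3 - <<'E'
from h import *
np.set_printoptions(precision=3,suppress=True)
c=np.array([.538,-.110]); y=np.radians(143.4); print(st())
robot.movel(gp(c,y,.108,.165),max_speed=.1); robot.hold(.2); print(st())
p=cap("wrist"); save(p,"w3"); g=gp(c,y,.108,.165); a,n,P=hslope(p,"medium_pan",g,y); print("handle",a,n)
q=(P[:,:2]-c)@u(y)
for a in np.arange(-.04,.18,.02):
    k=(abs(q-a)<.004)
    if k.sum()>5: print(round(a,2),k.sum(),np.percentile(P[k,2],[2,50,98]))
E
```

```text
(10.14, array([ 0.451, -0.045,  0.093]), array([-4.8,  4.3,  4.2]), array([0.78, 0.51, 0.07]), 0.211, np.float64(30.0))
(11.03, array([ 0.451, -0.046,  0.146]), array([ 0.4,  0.2, -4. ]), array([0.21, 0.18, 0.  ]), 0.211, np.float64(30.0))
handle 42.87718757113303 16
-0.04 1588 [0.076 0.089 0.1  ]
-0.02 2339 [0.049 0.069 0.109]
0.0 2291 [0.039 0.06  0.117]
0.02 2464 [0.047 0.058 0.126]
0.04 2305 [0.056 0.06  0.139]
0.06 2207 [0.065 0.072 0.145]
0.08 983 [0.073 0.087 0.152]
0.1 682 [0.159 0.164 0.169]
0.12 831 [0.178 0.184 0.189]
0.14 387 [0.204 0.206 0.208]
```

View pics/w3.png

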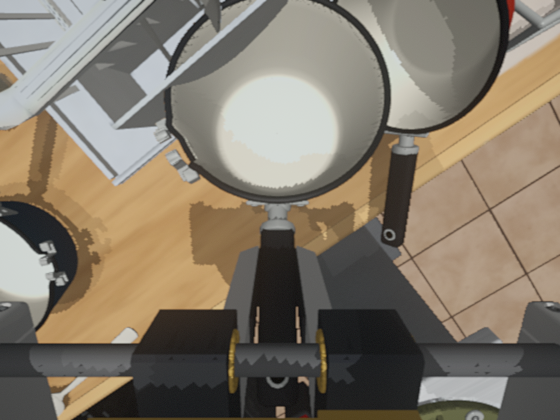

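Wrist view: yellow hangs steady, rim centre at about (278,100), drooping about 23°. That is too much for a clean insertion. I'll set it down and regrasp closer to the pan with a tilted tool, which gives more pad contact and a shorter lever.

Run:
```python
from h import *
np.set_printoptions(precision=3,suppress=True)
c=np.array([.538,-.110]); y=np.radians(143.4); b=np.array([.571,.211]); yp=np.radians(-116); rg,zh=.097,.068
best=None
for t in (20,25,30,35,40):
    qs=[robot.solve_ik(*tpose(np.r_[cc+rg*u(yy),z],yy,t,np.pi)) for cc,yy,z in ((c,y,zh),(c,y,.2),(b,yp,.07),(b,yp,.2))]
    print(t,[None if q is None else q for q in qs])
    if all(q is not None for q in qs) and t<=35: best=t
print(best)
robot.movel(gp(c,y,.108,.0725),max_speed=.1); robot.move_gripper(.45); print(st())
t=best or 20
pos,o=tpose(np.r_[c+rg*u(y),zh],y,t,np.pi); ax=R.from_rotvec(o).as_matrix()[:,2]
robot.movel(gp(c,y,.108,.13),max_speed=.2)
robot.movep(pos-.07*ax,o); p=cap("wrist"); save(p,"w4")
m,cf=mask(p,"medium_pan"); m=cv2.dilate(m.astype(np.uint8),np.ones((5,5)))>0
f=fitpan(cloud(p,m),.074,.0675,c,.102,(.08,.13)); print(cf,f,np.degrees(f[1]),robot.get_obs()["clock"])
P=cloud(p); f=fitpan(P,.066,.0715,b,.101); print("blue",f)
```

```text
20 [array([-0.096,  0.205,  2.106, -0.342,  0.555,  2.38 ]), array([-0.096, -0.021,  1.983, -0.229,  0.89 ,  2.233]), array([0.02 , 0.394, 1.836, 0.439, 0.797, 0.182]), array([0.02 , 0.211, 1.728, 0.355, 1.066, 0.322])]
25 [None, array([-0.068, -0.049,  2.031, -0.321,  0.811,  2.323]), array([-0.018,  0.39 ,  1.868,  0.578,  0.777,  0.04 ]), array([-0.018,  0.198,  1.765,  0.462,  1.034,  0.226])]
30 [None, array([-0.038, -0.072,  2.079, -0.433,  0.738,  2.436]), array([-0.055,  0.392,  1.897,  0.721,  0.773, -0.109]), array([-0.055,  0.19 ,  1.801,  0.575,  1.012,  0.122])]
35 [None, None, array([-0.092,  0.4  ,  1.924,  0.863,  0.784, -0.258]), array([-0.092,  0.187,  1.835,  0.691,  1.001,  0.014])]
40 [None, None, array([-0.127,  0.414,  1.947,  0.998,  0.81 , -0.402]), array([-0.127,  0.189,  1.867,  0.808,  1.001, -0.098])]
20
(12.76, array([ 0.451, -0.046,  0.054]), array([ 0.4, -0.2,  0.6]), array([0.06, 0.02, 0.02]), 0.444, np.float64(0.0))
0.82 (array([ 0.533, -0.106]), np.float64(2.515517698322443), 4117, 1943) 144.12854740433903 13.7083
blue (array([0.527, 0.204]), None, 361, 0)
```

Run:
```python
from h import *
np.set_printoptions(precision=3,suppress=True)
c=np.array([.534,-.107]); y=np.radians(144); rg,zh=.095,.067
pos,o=tpose(np.r_[c+rg*u(y),zh],y,20,np.pi)
robot.movel(pos,o,max_speed=.12); robot.move_gripper(0); print(st())
robot.movel(pos+[0,0,.09],max_speed=.1); robot.hold(.2); print(st())
p=cap("wrist"); g=np.r_[c+rg*u(y),zh+.09]; a,n,P=hslope(p,"medium_pan",g,y); print("handle",a,n)
q=(P[:,:2]-c)@u(y)
for a in np.arange(-.04,.18,.02):
    k=(abs(q-a)<.004)
    if k.sum()>5: print(round(a,2),k.sum(),np.percentile(P[k,2],[2,50,98]))
```

```text
(14.92, array([ 0.463, -0.055,  0.05 ]), array([-3.5,  2.1,  7.6]), array([0.42, 0.23, 0.23]), 0.212, np.float64(30.0))
(16.17, array([ 0.462, -0.055,  0.139]), array([-0. , -0.4, -3. ]), array([0.42, 0.49, 0.04]), 0.214, np.float64(30.0))
handle 20.518135316034133 18
-0.04 2969 [0.092 0.132 0.163]
-0.02 2711 [0.091 0.119 0.163]
0.0 2728 [0.092 0.099 0.163]
0.02 2656 [0.092 0.103 0.163]
0.04 2000 [0.092 0.115 0.169]
0.06 1313 [0.127 0.16  0.164]
0.08 457 [0.152 0.16  0.163]
0.1 591 [0.163 0.166 0.168]
0.12 689 [0.17  0.174 0.176]
0.14 373 [0.179 0.182 0.184]
0.16 20 [0.182 0.184 0.186]
```

Run:
```python
from h import *
np.set_printoptions(precision=3,suppress=True)
rg,zh=.095,.067
def go(pc,yaw,z0,v=.2):
    yaw=np.radians(yaw); robot.movel(*tpose(np.r_[np.array(pc)+rg*u(yaw),zh+z0],yaw,20,np.pi),max_speed=v)
go((.50,.0),190,.11); go((.50,.09),215,.12)
p=cap("wrist"); save(p,"w5"); print(st())
for n,pp in (("w",p),("t",cap("top")),("s",cap("scene"))):
    m,cf=mask(pp,"large_pan")
    if m is None: print(n,"none"); continue
    m=cv2.dilate(m.astype(np.uint8),np.ones((5,5)))>0
    f=fitpan(cloud(pp,m),.066,.0715,(.571,.211),.101); print(n,cf,f,f[1] and np.degrees(f[1]))
    for t in ("large_pan_lip","large_pan_clip"):
        for s in robot.spot_point(pp,t)[:1]:
            x=onz(pp,s["pixel"],.054 if "lip" in t else .07); d=x[:2]-f[0]; print(t,s["conf"],x,np.hypot(*d),np.degrees(np.arctan2(d[1],d[0])))
```

```text
(18.02, array([0.427, 0.039, 0.169]), array([-0.6, -0.3, -3.4]), array([-0.39,  0.5 , -0.04]), 0.207, np.float64(30.0))
w 0.8 (array([0.569, 0.209]), np.float64(-0.9887120022736949), 648, 1175) -56.64902488421178
large_pan_lip 0.23 [ 0.362 -0.006  0.054] 0.29891110979531116 -133.93165081184392
t 0.8 (array([0.573, 0.209]), np.float64(-0.9798851052888399), 237, 211) -56.14328094078282
large_pan_lip 0.66 [0.544 0.147 0.054] 0.06856702521202286 -115.12083625394267
large_pan_clip 0.68 [0.548 0.147 0.054] 0.06675278626748499 -111.69297045935447
s 0.65 (array([0.569, 0.213]), np.float64(-0.9774366456280191), 584, 305) -56.002994535909764
large_pan_lip 0.7 [0.533 0.148 0.054] 0.0752234382193955 -119.056720761492
```

View pics/w5.png

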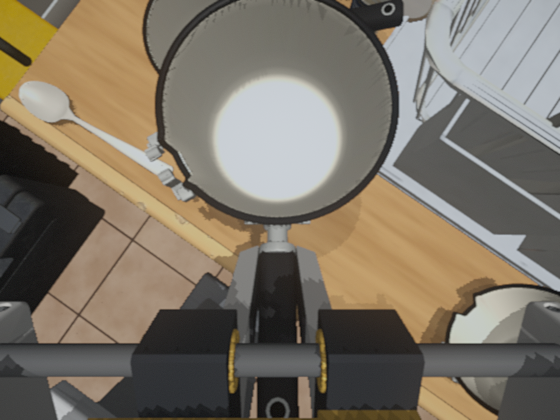

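Wrist view: yellow is held level at (278,105) with its lip clip at the left, and blue's rim is partly visible behind it at (160,30). Now insert it with a 5° nose-down tilt.

```bash
cat > place.py <<'E'
from h import *
np.set_printoptions(precision=3,suppress=True)
def heldfit(t,zr,rad,c0):
    p=cap("wrist"); m,cf=mask(p,t); m=cv2.dilate(m.astype(np.uint8),np.ones((5,5)))>0
    f=fitpan(cloud(p,m),zr,rad,c0,.3,(.06,.09)); return f
E
python3 - <<'E'
from place import *
b=np.array([.570,.210]); yd=243.8; y=np.radians(yd); rg,zh=.095,.067
c0=np.array([.50,.09]); f=heldfit("medium_pan",.194,.0675,c0); print("held err",f[0]-c0)
e=R.from_euler("z",yd-215,degrees=True).as_matrix()[:2,:2]@(f[0]-c0) ; e=np.clip(e,-.006,.006)
robot.movel(*tpose(np.r_[b-e+rg*u(y),zh+.10],y,20,np.pi),max_speed=.2)
f=heldfit("medium_pan",.174,.0675,b); print("held over blue",f[0]-b,"e",e)
off=np.clip(f[0]-b,-.008,.008)
g=lambda z: tpose(np.r_[b-e-off+.0905*u(y),z],y,15,np.pi)
robot.movel(*g(.15),max_speed=.12); save(cap("scene"),"s6")
h=robot.movel(*g(.100),max_speed=.08,stop_force=8); print(h,st())
if not h: h=robot.movel(*g(.078),max_speed=.03,stop_force=6); print(h,st())
save(cap("wrist"),"w6")
E
```

```text
held err [-0.002 -0.   ]
held over blue [-0.001  0.   ] e [-0.002 -0.001]
False (20.75, array([0.535, 0.134, 0.082]), array([ 0.8, -0.1, -3.5]), array([-0.47,  0.16, -0.01]), 0.209, np.float64(30.0))
True (21.21, array([0.534, 0.134, 0.07 ]), array([-2.4, -2.4, -0.6]), array([-0.44,  0.22,  0.06]), 0.209, np.float64(30.0))
```

View pics/w6.png

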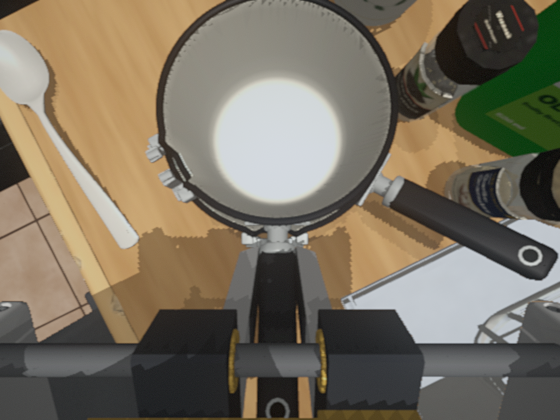

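Wrist view: yellow is inside blue, its neck at (278,235) sits in blue's lip and the handles are well fanned. The lateral force is outward, so I'll ease outward slightly, lower the last millimetres and release.

Run:
```python
from place import *
y=np.radians(243.8)
o=robot.get_obs(); P=np.array(o["eef_pos"])
robot.movel(P+np.r_[-.0025,-.0025,0],max_speed=.03); print(st())
h=robot.movel(P+np.r_[-.0025,-.0025,-.012],max_speed=.025,stop_force=7); print(h,st())
robot.move_gripper(.4); print(st())
ax=R.from_rotvec(o["orientation"]).as_matrix()[:,2]; P=np.array(robot.get_obs()["eef_pos"])
robot.movel(P-.06*ax,max_speed=.2); robot.hold(.1)
p=cap("wrist"); save(p,"w7")
m,_=mask(p,"medium_pan"); C=cloud(p,m); c=np.array([.57,.21])
q=(C[:,:2]-c)@u(y); r=np.hypot(*(C[:,:2]-c).T); lat=(C[:,:2]-c)@np.array([-np.sin(y),np.cos(y)])
for a in (-.065,-.04,-.02,0,.02,.04,.065): k=(abs(q-a)<.004); print(a,k.sum(),np.percentile(C[k,2],[2,50,98]) if k.sum()>5 else '')
k=(q>.08)&(q<.17); yaw=np.degrees(np.arctan2(*(np.median(C[k,:2],0)-c)[::-1])); print("yaw",yaw,np.polyfit(q[k],C[k,2],1))
f=fitpan(C,.085,.0675,c,.2); print(f[0],f[2])
```

```text
(21.53, array([0.531, 0.132, 0.071]), array([ 0.6,  2.4, -2.1]), array([0.08, 0.06, 0.08]), 0.209, np.float64(30.0))
True (21.82, array([0.531, 0.132, 0.067]), array([-0.4,  0.8,  1.2]), array([ 0.28, -0.12,  0.01]), 0.208, np.float64(30.0))
(22.32, array([0.531, 0.132, 0.067]), array([ 0.7,  0.5, -0.3]), array([-0.16, -0.03, -0.02]), 0.401, np.float64(0.0))
-0.065 1491 [0.056 0.071 0.078]
-0.04 2013 [0.008 0.037 0.08 ]
-0.02 1778 [0.009 0.022 0.082]
0 1632 [0.011 0.014 0.084]
0.02 1539 [0.013 0.017 0.086]
0.04 1256 [0.015 0.029 0.092]
0.065 420 [0.072 0.088 0.09 ]
yaw -116.73958308609436 [0.457 0.05 ]
[0.569 0.212] 4032
```

View pics/w7.png

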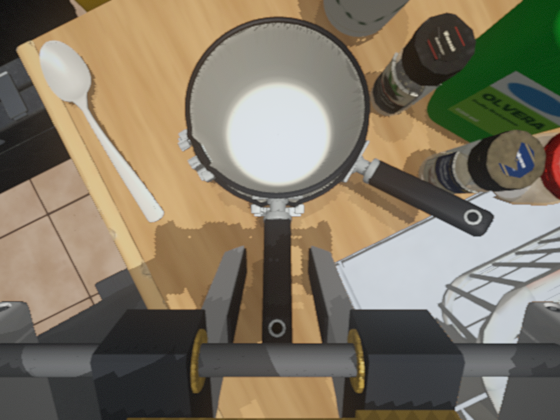

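Yellow rests on the clip noses, about 5° high on the handle side: neck at (278,208), clip leaves on both sides. Press it home.

```bash
cat >> place.py <<'E'
def press(c,y,r,z0,z1,flip=np.pi,F=32):
    o=down(y+flip); X=lambda z: np.r_[np.array(c)+r*u(y),z]
    robot.movep(X(z0+.025),o); robot.move_gripper(0)
    hit=robot.movel(X(z0-.003),o,max_speed=.05,stop_force=5); print("touch",hit,st())
    hit=robot.movel(X(z1),o,max_speed=.02,stop_force=F); print("press",hit,st())
def prof(p,t,c,y):
    m,_=mask(p,t); C=cloud(p,m); q=(C[:,:2]-c)@u(y)
    for a in (-.06,-.02,.02,.06): k=(abs(q-a)<.004); print(a,k.sum(),np.percentile(C[k,2],[2,98]) if k.sum()>5 else '')
    return C
E
python3 - <<'E'
from place import *
c=np.array([.569,.211]); y=np.radians(243.5)
press(c,y,.063,.089,.075)
P=np.array(robot.get_obs()["eef_pos"]); robot.movel(P+[0,0,.03],max_speed=.15)
o=robot.get_obs()["orientation"]
robot.movel(np.r_[c+.115*u(y),.13],max_speed=.25)
p=cap("wrist"); save(p,"w8"); C=prof(p,"medium_pan",c,y); f=fitpan(C,.078,.0675,c,.11); print(f,np.degrees(f[1]),st()[0])
for n in ("wrist",):
    m,_=mask(p,"large_pan"); m=cv2.dilate(m.astype(np.uint8),np.ones((3,3)))>0; f=fitpan(cloud(p,m),.066,.0715,c,.101); print("blue",f)
E
```

```text
touch False (24.81, array([0.541, 0.155, 0.086]), array([-0.9, -1.1, -0.6]), array([-0.07, -0.06, -0.  ]), 0.006, np.float64(0.0))
press False (25.51, array([0.542, 0.155, 0.077]), array([-6.7, -2.3, 22.1]), array([-0.73,  1.28, -0.03]), 0.004, np.float64(11.2))
-0.06 4 
-0.02 2447 [0.008 0.08 ]
0.02 2088 [0.007 0.079]
0.06 1401 [0.036 0.079]
(array([0.568, 0.209]), np.float64(-2.0264949255999256), 5642, 1385) -116.10960644155351 26.35
blue (array([0.57 , 0.203]), np.float64(-0.9546319487858304), 919, 3716)
```

Run:
```python
from place import *
rt=np.array([.4925,-.311]); t=25
b=np.array([.568,.210]); yp=np.radians(183.8)
for t in (20,25,30):
  print(t,robot.solve_ik(*tpose(np.r_[b+.095*u(yp),.08],yp,t,np.pi)),robot.solve_ik(*tpose(np.r_[b+.095*u(yp),.22],yp,t,np.pi)),robot.solve_ik(*tpose([.469,-.311,.172],np.pi,t-40,np.pi)),robot.solve_ik(*tpose([.469,-.311,.25],np.pi,t-40,np.pi)))
robot.movel(np.array(robot.get_obs()["eef_pos"])+[0,0,.12],max_speed=.3)
t=25; y=np.radians(177)
pos,o=tpose(np.r_[rt+.0233*u(y),.172],y,t-40,np.pi); ax=R.from_rotvec(o).as_matrix()[:,2]
robot.movep(pos-.11*ax,o); robot.move_gripper(.5); robot.hold(.1)
p=cap("wrist"); save(p,"w9"); m,cf=mask(p,"small_pan"); C=cloud(p,m); print(cf,C.min(0),C.max(0),st()[0])
H=C[(C[:,2]>.17)&(C[:,0]<.50)]; 
for z in np.arange(.17,.25,.01):
    k=abs(H[:,2]-z)<.003
    if k.sum()>5: print(round(z,3),k.sum(),np.percentile(H[k,0],[5,50,95]),np.percentile(H[k,1],[5,50,95]))
for s in robot.spot_point(p,"small_pan_grip")[:1]: print(s,dpt(p,s["pixel"]))
np.save("C.npy",C)
```

```text
20 [ 0.388  0.267  1.986 -0.203  0.566  2.047] [ 0.388  0.06   1.852 -0.138  0.903  1.961] [-0.568  0.548  1.33  -0.185  1.561  1.032] [-0.568  0.489  1.236 -0.187  1.712  1.004]
25 [ 0.404  0.247  2.039 -0.32   0.462  2.167] [ 0.404  0.026  1.908 -0.196  0.803  2.016] [-0.586  0.502  1.384 -0.144  1.476  1.014] [-0.586  0.443  1.287 -0.144  1.631  0.992]
30 [ 0.42   0.234  2.089 -0.508  0.364  2.36 ] [ 0.42  -0.004  1.963 -0.271  0.704  2.089] [-0.606  0.458  1.438 -0.101  1.391  0.99 ] [-0.606  0.397  1.34  -0.099  1.549  0.974]
0.97 [-0.21  -0.272 -0.886] [0.549 0.421 0.186] 29.56
{'pixel': [151.1, 210.9], 'conf': 0.9} [ 0.4   -0.132  0.036]
```

View pics/w9.png

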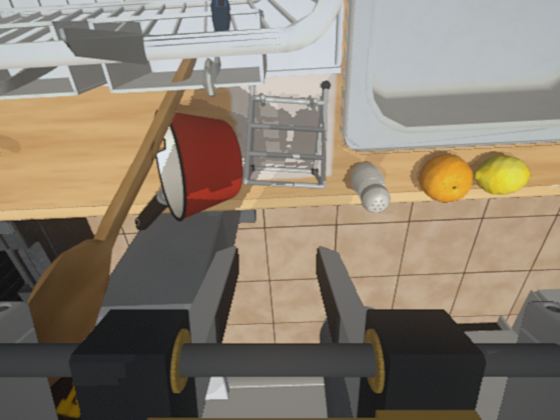

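The wrist view shows the red pan off the rest, lying on its side at (205,165), with its handle at (155,210). It was knocked during the transfer. I'll take one composite look at its present state.

Run:
```python
from place import *
print(st())
robot.hold(.3)
s=cap("scene"); t=cap("top"); w=cap("wrist")
m,cf=mask(s,"small_pan"); C=cloud(s,m); print(cf,np.percentile(C,[3,50,97],axis=0)); 
for p in (s,t,w):
  for n in ("small_pan","small_pan_grip","small_pan_neck","mill","medium_pan"):
    for q in robot.spot_point(p,n)[:1]: print(n,round(q["conf"],2),np.round(q["pixel"]),dpt(p,q["pixel"]))
a=cv2.resize(s["image"][60:340,150:450],(400,373)); b=cv2.resize(t["image"][150:300,180:450],(400,222)); 
out=np.zeros((600,800,3),np.uint8); out[:373,:400]=a; out[375:597,:400]=b; out[:300,400:]=cv2.resize(w["image"],(400,300)); out[300:600,400:]=cv2.resize(w["image"][90:260,80:307],(400,300))
cv2.imwrite("pics/comp.png",out[...,::-1])
np.savez("shots.npz",sd=s["depth"],si=s["image"],wi=w["image"],wd=w["depth"],wT=ext(w),wK=w["intrinsics"],ti=t["image"],td=t["depth"],tT=ext(t),tK=t["intrinsics"],sT=ext(s),sK=s["intrinsics"])
```

```text
(29.61, array([ 0.493, -0.311,  0.26 ]), array([-0.1,  0.3, -0.3]), array([ 0.03, -0.13,  0.01]), 0.5, np.float64(0.0))
0.88 [[ 0.374 -0.26   0.005]
 [ 0.481 -0.214  0.037]
 [ 0.535 -0.103  0.114]]
small_pan 0.7 [340. 206.] [ 0.463 -0.241  0.041]
small_pan_grip 0.83 [350. 249.] [ 0.389 -0.114  0.026]
small_pan_neck 0.9 [341. 223.] [ 0.443 -0.195  0.025]
mill 0.66 [374. 183.] [ 0.417 -0.407  0.015]
mill 0.75 [395. 278.] [ 0.425 -0.409  0.048]
medium_pan 0.72 [198. 210.] [0.569 0.22  0.012]
small_pan 0.66 [154. 211.] [ 0.401 -0.137  0.04 ]
small_pan_grip 0.74 [148. 211.] [ 0.396 -0.126  0.031]
small_pan_neck 0.85 [173. 188.] [ 0.437 -0.173  0.042]
mill 0.7 [175. 191.] [ 0.433 -0.176  0.046]
medium_pan 0.21 [152. 211.] [ 0.4   -0.134  0.037]
```

View pics/comp.png

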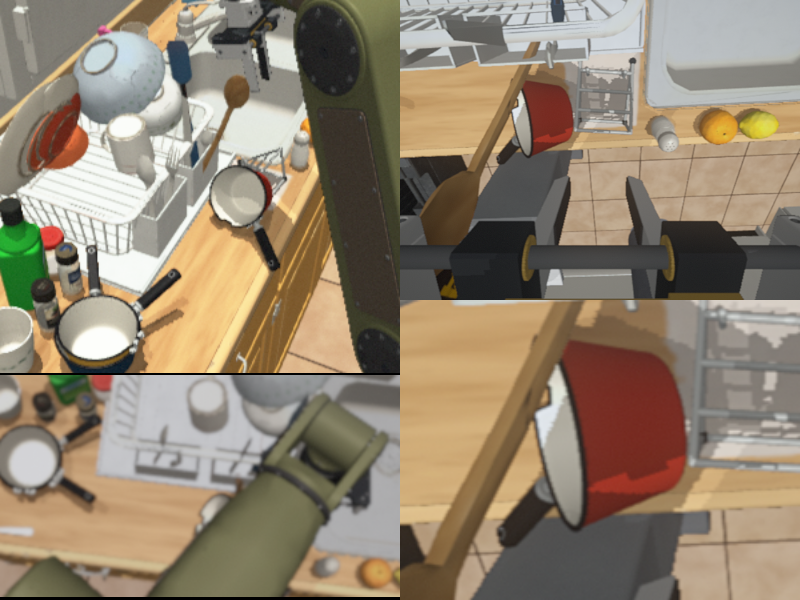

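The composite shows the red pan on its side next to the rest, opening facing +y and its handle lying on the table towards the robot-left. Blue and yellow are still well nested. Next I'll fit its 6-DOF pose from the clouds.

```bash
cat > redfit.py <<'E'
from place import *
def sd(B): # approx |distance| of body-frame points to the red pan surface (wall shell, floor, neck+grip)
    r=np.hypot(B[:,0],B[:,1]); z=B[:,2]
    def seg(a,b,P): 
        a=np.array(a);b=np.array(b);t=np.clip(((P-a)@(b-a))/((b-a)@(b-a)),0,1); return np.linalg.norm(P-a-t[:,None]*(b-a),axis=1)
    rz=np.stack([r,z],1)
    wall=np.abs(seg([.0455,.0],[.0605,.074],rz)-.0015); fl=np.abs(seg([0,.002],[.045,.002],rz)-.002)
    d=np.minimum(wall,fl); t=np.array([.9397,0,.342]); c=np.array([.12,0,.086])
    L=B-c; s=L@t; n=L@np.array([-.342,0,.9397])
    dx=np.stack([np.abs(s)-.0465,np.abs(L[:,1])-.010,np.abs(n)-.008],1)
    box=np.abs(np.linalg.norm(np.maximum(dx,0),axis=1)+np.minimum(dx.max(1),0))
    neck=np.abs(seg(c-.07*t,c-.0465*t,B)-.006)
    return np.minimum(np.minimum(d,box),neck)
def fit(P,R0s,c0):
    best=None
    for R0 in R0s:
        def f(v):
            B=R.from_rotvec(v[:3]).inv().apply(P-v[3:]); return sd(B)
        r=least_squares(f,np.r_[R0.as_rotvec(),c0(R0)],loss="soft_l1",f_scale=.003,max_nfev=60)
        if best is None or r.cost<best.cost: best=r
    return best
def redpose(cams,box,n=900,dil=False):
    Ps=[]
    for nme in cams:
        p=cap(nme); s=robot.silhouettes(p,"small_pan")
        if not s: continue
        m=cv2.erode(s[0]["region"].astype(np.uint8),np.ones((3,3)))>0
        C=cloud(p,m); k=((C>box[0])&(C<box[1])).all(1); C=C[k]; print(nme,s[0]["conf"],len(C))
        if len(C): Ps.append(C[np.random.default_rng(0).choice(len(C),min(n,len(C)),False)])
    return np.vstack(Ps)
E
cat > rf.py <<'E'
from redfit import *
P=redpose(("scene","wrist"),((.33,-.32,.003),(.60,-.06,.16))); np.save("P.npy",P)
h=np.array([-.55,.83,0]); R0s=[]
for az in np.radians([40,60,80,100,120,190]):
  for el in np.radians([-12,12]):
    z=np.array([np.cos(az)*np.cos(el),np.sin(az)*np.cos(el),np.sin(el)]); x=h-z*(h@z); x/=np.linalg.norm(x)
    R0s.append(R.from_matrix(np.stack([x,np.cross(z,x),z],1)))
r=fit(P,R0s,lambda R0: np.array([.48,-.23,.055])-R0.apply([0,0,.037]))
M=R.from_rotvec(r.x[:3]); res=r.fun
print("cost",r.cost,len(P),np.percentile(np.abs(sd(M.inv().apply(P-r.x[3:]))),[50,90]))
print("org",r.x[3:],"\n",M.as_matrix()); print("grip",M.apply([.12,0,.086])+r.x[3:],"tip",M.apply([.163,0,.104])+r.x[3:],"rimc",M.apply([0,0,.074])+r.x[3:])
np.save("red.npy",r.x)
E
timeout 300 python3 rf.py
```

```text
scene 0.83 1729
wrist 0.57 7059
cost 0.001206881491017664 1800 [0.001 0.002]
org [ 0.473 -0.247  0.042] 
 [[-0.752 -0.65   0.111]
 [ 0.402 -0.319  0.858]
 [-0.522  0.69   0.502]]
grip [ 0.392 -0.125  0.023] tip [ 0.362 -0.092  0.009] rimc [ 0.481 -0.184  0.079]
```

```bash
cat > ik.py <<'E'
from redfit import *
x=np.load("red.npy"); M0=R.from_rotvec(x[:3]); o0=x[3:]
rg=.092; G=np.array([rg,0,.086-(.12-rg)*.364])
def bt(t,fl): # tool in body frame
    z=np.array([-np.sin(np.radians(t)),0,-np.cos(np.radians(t))]); y=np.array([0,fl,0.]); return R.from_matrix(np.stack([np.cross(y,z),y,z],1))
def pose(org,M,t,fl,back=0):
    T=M*bt(t,fl); z=T.as_matrix()[:,2]; return org+M.apply(G)+z*(robot.grip_depth-back), T.as_rotvec()
def up(yaw): return R.from_euler("z",yaw,degrees=True)
nest=np.array([.568,.210,.008])
E
python3 - <<'E'
from ik import *
s=np.load("shots.npz"); K=s["wK"];T=s["wT"]
for px in ((185,80),(160,130),(130,190),(100,240),(70,290)):
    d=s["wd"][px[1],px[0]]; print(px, T[:3,:3]@(np.linalg.solve(K,[px[0],px[1],1])*d)+T[:3,3])
f=lambda q: None if q is None else np.round(q,2)
for t in (-25,-35,-45,-55):
  for fl in (1,-1):
    a=[robot.solve_ik(*pose(o0,M0,t,fl,bk)) for bk in (0,.06)]
    zc=M0.apply(bt(t,fl).as_matrix()[:,2])
    l=[robot.solve_ik(*pose(np.array([.47,-.1,.1]),up(yw),t,fl)) for yw in (150,184)]
    pl=[robot.solve_ik(*pose(nest+[0,0,h],up(184),t,fl)) for h in (0,.1)]
    print(t,fl,"toolz",np.round(zc,2),"\n grasp",f(a[0]),f(a[1]),"\n mid",f(l[0]),f(l[1]),"\n place",f(pl[0]),f(pl[1]))
E
```

```text
(185, 80) [ 0.573 -0.23   0.094]
(160, 130) [ 0.549 -0.223  0.167]
(130, 190) [ 0.53  -0.219  0.231]
(100, 240) [ 0.52  -0.215  0.27 ]
(70, 290) [ 0.509 -0.208  0.296]
-25 1 toolz [-0.42 -0.61 -0.68] 
 grasp None None 
 mid [-0.29  0.25  1.76  0.1   1.56  1.78] [-0.28  0.25  1.76 -0.14  1.54  1.26] 
 place [0.29 0.62 1.46 0.09 1.49 1.76] [0.29 0.51 1.38 0.09 1.68 1.78]
-25 -1 toolz [-0.42 -0.61 -0.68] 
 grasp [-0.06  0.63  1.79 -0.71  1.32 -0.26] [ 0.01  0.59  1.71 -0.65  1.44 -0.3 ] 
 mid [-0.29  0.25  1.76  0.1   1.56 -1.36] [-0.28  0.25  1.76 -0.14  1.54 -1.88] 
 place [ 0.29  0.62  1.46  0.09  1.49 -1.38] [ 0.29  0.51  1.38  0.09  1.68 -1.36]
-35 1 toolz [-0.52 -0.47 -0.71] 
 grasp None None 
 mid [-0.31  0.36  1.68  0.12  1.71  1.76] [-0.25  0.36  1.68 -0.18  1.69  1.28] 
 place [0.28 0.72 1.34 0.12 1.67 1.75] [0.28 0.61 1.28 0.12 1.85 1.77]
-35 -1 toolz [-0.52 -0.47 -0.71] 
 grasp [-0.12  0.65  1.71 -0.57  1.39 -0.37] [-0.06  0.63  1.62 -0.53  1.51 -0.39] 
 mid [-0.31  0.36  1.68  0.12  1.71 -1.38] [-0.25  0.36  1.68 -0.18  1.69 -1.86] 
 place [ 0.28  0.72  1.34  0.12  1.67 -1.
[... 315 characters left out ...]
48 -0.45] [-0.13  0.67  1.53 -0.41  1.6  -0.47] 
 mid [-0.32  0.46  1.61  0.15  1.85 -1.39] [-0.23  0.46  1.61 -0.22  1.83 -1.85] 
 place [ 0.27  0.83  1.23  0.14  1.85 -1.39] [ 0.27  0.71  1.18  0.15  2.02 -1.36]
-55 1 toolz [-0.68 -0.16 -0.72] 
 grasp None None 
 mid [-0.33  0.56  1.55  0.17  1.99  1.75] [-0.22  0.56  1.54 -0.26  1.97  1.3 ] 
 place [0.26 0.93 1.13 0.17 2.03 1.76] [0.26 0.81 1.1  0.19 2.18 1.79]
-55 -1 toolz [-0.68 -0.16 -0.72] 
 grasp [-0.24  0.73  1.56 -0.32  1.57 -0.51] [-0.21  0.72  1.44 -0.31  1.7  -0.53] 
 mid [-0.33  0.56  1.55  0.17  1.99 -1.39] [-0.22  0.56  1.54 -0.26  1.97 -1.84] 
 place [ 0.26  0.93  1.13  0.17  2.03 -1.39] [ 0.26  0.81  1.1   0.19  2.18 -1.35]
```

```bash
sed -i 's/^rg=.092/rg=.087/' ik.py
python3 - <<'E'
from ik import *
t,fl=-30,-1; D=.0068
pre=pose(o0,M0,t,fl,.09+D); far=pose(o0,M0,t,fl,.13+D); gr=pose(o0,M0,t,fl,D)
print([robot.solve_ik(*q) is not None for q in (pre,far,gr)],far[0],pre[0],gr[0])
o=robot.get_obs()["orientation"]
robot.movel([.40,-.31,.33],o,max_speed=.3)
robot.movep([.38,-.02,.32],down(np.radians(140)+np.pi)); print(st()[0])
robot.move_gripper(.34)
try: robot.movep(*far)
except robot.Unreachable: print("far no")
robot.movel(*pre,max_speed=.15); print(st())
# verify pan pose
P=redpose(("scene","wrist"),((.33,-.32,.003),(.60,-.06,.16)),600)
r=fit(P,[M0],lambda _:o0); M=R.from_rotvec(r.x[:3]); print("cost",r.cost,"d",r.x[3:]-o0,np.degrees((M*M0.inv()).as_rotvec())); np.save("red2.npy",r.x)
E
```

```text
[True, True, True] [ 0.471 -0.085  0.116] [ 0.452 -0.106  0.088] [ 0.41  -0.155  0.026]
32.72
(35.74, array([ 0.452, -0.106,  0.089]), array([-0.6, -0.4, -0.9]), array([ 0.2 , -0.3 , -0.01]), 0.339, np.float64(0.0))
scene 0.83 887
wrist 0.76 11057
cost 0.0009578841993313192 d [0.    0.    0.001] [-0.827  0.587 -0.271]
```

Run:
```python
from ik import *
x=np.load("red2.npy"); M0=R.from_rotvec(x[:3]); o0=x[3:]
t,fl=-30,-1; D=.0068
h=robot.movel(*pose(o0,M0,t,fl,D),max_speed=.1,stop_force=10); print(h,st())
robot.move_gripper(0); print(st())
p=np.array(robot.get_obs()["eef_pos"]); robot.movel(p+[0,0.01,.11],max_speed=.15); robot.hold(.1); print(st())
P=redpose(("scene","wrist"),((.33,-.32,.003),(.62,-.02,.3)),600)
r=fit(P,[M0,R.from_euler("x",20,degrees=True)*M0,R.from_rotvec(.5*M0.apply([0,1,0]))*M0],lambda _:o0+[0,.01,.11]); M=R.from_rotvec(r.x[:3]); print("cost",r.cost,"d",r.x[3:]-o0,"drot body",np.degrees((M0.inv()*M).as_rotvec())); np.save("red3.npy",r.x)
```

```text
False (36.99, array([ 0.411, -0.155,  0.026]), array([-0.2, -0.6, -0.2]), array([ 0.2 , -0.3 ,  0.03]), 0.337, np.float64(0.0))
(37.34, array([ 0.41 , -0.155,  0.026]), array([-2. ,  1.2,  6.4]), array([-0.21,  0.56, -0.08]), 0.211, np.float64(30.0))
(38.33, array([ 0.41 , -0.145,  0.135]), array([-0.2,  0.1, -2.5]), array([ 0.7 , -0.47, -0.02]), 0.208, np.float64(30.0))
scene 0.87 196
wrist 0.98 9356
cost 0.000603427622887882 d [-0.002  0.011  0.109] drot body [ 1.307 -0.131  0.204]
```

Red is held firmly with no slip. Turn it upright, carry it to the nest and re-measure.

```bash
cat > carry.py <<'E'
from ik import *
def rel(x): # tool in pan frame
    o=robot.get_obs(); M=R.from_rotvec(x[:3]); return M.inv()*R.from_rotvec(o["orientation"]), M.inv().apply(np.array(o["eef_pos"])-x[3:])
def tool(org,M,rl): return np.asarray(org)+M.apply(rl[1]), (M*rl[0]).as_rotvec()
def measure(M0,o0,box,n=600):
    P=redpose(("wrist",),box,n); r=fit(P,[M0],lambda _:np.asarray(o0,float)); return r.x,r.cost
E
python3 - <<'E'
from carry import *
rl=rel(np.load("red3.npy")); np.savez("rl.npz",q=rl[0].as_quat(),p=rl[1])
for org,yw in (((.46,-.08,.15),165),((.47,.09,.15),184),((.562,.2095,.13),184)):
    print([robot.solve_ik(*tool(org,up(yw),rl)) is not None],end="")
robot.movel(*tool((.46,-.08,.15),up(165),rl),max_speed=.15); print(st())
robot.movel(*tool((.47,.09,.15),up(184),rl),max_speed=.2); print(st())
x,c=measure(up(184),(.47,.09,.15),((.25,-.05,.12),(.6,.2,.32)))
M=R.from_rotvec(x[:3]); print(c,x[3:]-[.47,.09,.15],np.degrees((up(184).inv()*M).as_rotvec())); np.save("red4.npy",x)
rl=rel(x); np.savez("rl2.npz",q=rl[0].as_quat(),p=rl[1])
E
```

```text
[True][True][True](39.87, array([ 0.372, -0.057,  0.213]), array([ 0.4,  0. , -3.5]), array([-0.07, -0.41,  0.01]), 0.214, np.float64(29.9))
(40.72, array([0.38 , 0.083, 0.213]), array([-0.2,  0.2, -3.2]), array([ 0.01, -0.32, -0.05]), 0.208, np.float64(29.9))
wrist 0.8 9333
0.0002766866805482497 [-0. -0.  0.] [-0.942 -0.013 -0.68 ]
```

Run:
```python
from carry import *
d=np.load("rl2.npz"); rl=(R.from_quat(d["q"]),d["p"])
n=np.array([.568,.2095,.008]); yw=183.9; U=up(yw)
M5=U*R.from_euler("y",-5,degrees=True)
corner=n+U.apply([-.047+.0028,0,0]); org=corner-M5.apply([-.047,0,0])
g=lambda h: tool(org+[0,0,h],M5,rl)
robot.movel(*g(.12),max_speed=.2); x,c=measure(M5,org+[0,0,.12],((.35,.1,.1),(.7,.32,.3)))
e=x[3:]-org-[0,0,.12]; print("err",e,c,np.degrees((M5.inv()*R.from_rotvec(x[:3])).as_rotvec()))
h=robot.movel(*g(.022),max_speed=.1,stop_force=8); print(h,st())
if not h: h=robot.movel(*g(-.004),max_speed=.03,stop_force=6); print(h,st(), "h left",robot.get_obs()["eef_pos"][2]-g(0)[0][2])
```

```text
wrist 0.85 9314
err [-0.     0.002  0.   ] 0.00026353270368452945 [0.246 0.082 1.578]
False (42.98, array([0.482, 0.202, 0.106]), array([ 0.3,  0. , -2.9]), array([ 0.09, -0.49, -0.  ]), 0.21, np.float64(29.9))
True (43.59, array([0.481, 0.202, 0.087]), array([-1.,  2.,  2.]), array([ 0.44,  0.05, -0.2 ]), 0.209, np.float64(30.0)) h left 0.004048653432102006
```

Run:
```python
from carry import *
n=np.array([.568,.2095,.008]); U=up(183.9); M5=U*R.from_euler("y",-5,degrees=True)
x,c=measure(M5,n+[0,0,.01],((.35,.1,.05),(.7,.32,.3))); M=R.from_rotvec(x[:3])
print(c,"org-n",x[3:]-n,"axis",M.as_matrix()[:,2],"yaw",np.degrees(np.arctan2(*M.as_matrix()[:2,0][::-1])))
# yellow/blue now
for nm,zr,rad in (("medium_pan",.078,.0675),("large_pan",.066,.0715)):
  for cam in ("wrist","scene","top"):
    p=cap(cam); m,cf=mask(p,nm)
    if m is None: continue
    f=fitpan(cloud(p,cv2.dilate(m.astype(np.uint8),np.ones((3,3)))>0),zr,rad,n[:2],.11); print(nm,cam,round(cf,2),f[0],f[1] and np.degrees(f[1]),f[2:])
```

```text
wrist 0.81 6456
0.00020581603695462794 org-n [-0.003 -0.004  0.006] axis [0.095 0.066 0.993] yaw -175.21453051828703
medium_pan wrist 0.82 [0.499 0.26 ] -84.87409533895992 (99, 3850)
medium_pan scene 0.97 [0.568 0.211] -118.60398935210148 (248, 350)
medium_pan top 0.7 [0.598 0.125] -153.64891191403672 (56, 102)
large_pan wrist 0.57 [0.571 0.213] None (38, 0)
large_pan scene 0.7 [0.57  0.213] None (216, 0)
large_pan top 0.6 [0.568 0.209] None (2, 0)
```

Run:
```python
from carry import *
n=np.array([.568,.2095,.008]); U=up(183.9); M5=U*R.from_euler("y",-5,degrees=True)
P=np.array(robot.get_obs()["eef_pos"])
robot.movel(P+[0,.001,.004],max_speed=.05); print(st())
robot.movel(P+[-.001,.0035,.003],max_speed=.05); print(st())
h=robot.movel(P+[-.001,.0035,-.010],max_speed=.025,stop_force=6); print(h,st(),"dz",robot.get_obs()["eef_pos"][2]-P[2])
x,c=measure(M5,n+[0,0,.01],((.35,.1,.05),(.7,.32,.3))); M=R.from_rotvec(x[:3])
print(c,"org-n",x[3:]-n,"axis",M.as_matrix()[:,2],"yaw",np.degrees(np.arctan2(*M.as_matrix()[:2,0][::-1])))
```

```text
(44.54, array([0.481, 0.203, 0.091]), array([ 0.5,  0.3, -2.9]), array([ 0.05, -0.58, -0.03]), 0.21, np.float64(30.0))
(44.79, array([0.48 , 0.206, 0.09 ]), array([ 0.8, -1.3, -2.5]), array([-0.02, -0.65,  0.05]), 0.209, np.float64(30.0))
True (45.11, array([0.48 , 0.205, 0.085]), array([-1.9,  0.4,  1.3]), array([ 0.02, -0.4 ,  0.11]), 0.21, np.float64(30.0)) dz -0.0017910210621240041
wrist 0.81 6507
0.00019044247106087586 org-n [-0.004  0.004  0.005] axis [ 0.091 -0.03   0.995] yaw -176.2250568780584
```

Run:
```python
from carry import *
n=np.array([.568,.2095,.008]); U=up(183.9); M5=U*R.from_euler("y",-5,degrees=True)
P=np.array(robot.get_obs()["eef_pos"])
robot.movel(P+[-.0015,-.0015,.001],max_speed=.05); print(st())
h=robot.movel(P+[-.0015,-.0015,-.006],max_speed=.02,stop_force=6); print(h,st())
robot.move_gripper(.4); print(st())
o=robot.get_obs(); z=R.from_rotvec(o["orientation"]).as_matrix()[:,2]
robot.movel(np.array(o["eef_pos"])-.07*z,max_speed=.2)
robot.movep([.44,.205,.20],down(np.radians(183.9)+np.pi)) if robot.solve_ik([.44,.205,.20],down(np.radians(183.9)+np.pi)) is not None else print("nope")
robot.hold(.1); print(st())
P=redpose(("wrist","scene"),((.35,.08,.005),(.7,.32,.2)),800); r=fit(P,[M5],lambda _:n+[0,0,.005]); x=r.x; M=R.from_rotvec(x[:3])
print(r.cost,"org-n",x[3:]-n,"axis",M.as_matrix()[:,2],"yaw",np.degrees(np.arctan2(*M.as_matrix()[:2,0][::-1]))); np.save("red5.npy",x)
```

```text
(45.46, array([0.478, 0.204, 0.086]), array([ 2.1, -0.6, -1.8]), array([ 0.17, -0.88,  0.01]), 0.208, np.float64(30.0))
True (45.67, array([0.478, 0.204, 0.085]), array([-0.7,  0.7,  2.7]), array([ 0.1 , -0.45, -0.05]), 0.211, np.float64(30.0))
(46.17, array([0.478, 0.204, 0.085]), array([0.1, 0.5, 1.4]), array([ 0.04, -0.38,  0.04]), 0.397, np.float64(0.0))
(49.51, array([0.44 , 0.205, 0.2  ]), array([-0.4, -0.5, -0.1]), array([-0.01,  0.01, -0.  ]), 0.401, np.float64(0.0))
wrist 0.77 19082
scene 0.7 2445
0.0009223481044014541 org-n [-0.005  0.002  0.005] axis [0.085 0.004 0.996] yaw -176.00238686858728
```

Run:
```python
from carry import *
n=np.array([.568,.2105,.008]); y=np.radians(184); U=up(184)
press(n[:2]-[.001,0],y,.058,.093,.0785)
P=np.array(robot.get_obs()["eef_pos"]); robot.movel(P+[0,0,.03],max_speed=.15)
robot.movel([.44,.205,.20],max_speed=.25); robot.hold(.1)
P=redpose(("wrist","scene"),((.35,.08,.005),(.7,.32,.2)),800); r=fit(P,[U],lambda _:n); x=r.x; M=R.from_rotvec(x[:3])
print(r.cost,"org-n",x[3:]-n,"axis",M.as_matrix()[:,2],"yaw",np.degrees(np.arctan2(*M.as_matrix()[:2,0][::-1])),st()[0])
p=cap("wrist"); save(p,"w10")
for nm,zr,rad in (("small_pan",.082,.062),("medium_pan",.078,.0675),("large_pan",.066,.0715)):
    m,cf=mask(p,nm); C=cloud(p,m); q=np.linalg.norm(C[:,:2]-n[:2],axis=1)<.08; a=np.degrees(np.arctan2(C[:,1]-n[1],C[:,0]-n[0]))
    print(nm,[ (s,np.round(np.percentile(C[q&(abs((a-s+180)%360-180)<15),2],98),4)) for s in (-180,-120,-60,0,60,120) if (q&(abs((a-s+180)%360-180)<15)).sum()>20])
    f=fitpan(C,zr,rad,n[:2],.12); print(f[0],f[1] and np.degrees(f[1]))
```

```text
touch True (51.47, array([0.508, 0.206, 0.09 ]), array([-0.6, -0.5, -0.2]), array([ 0.02, -0.01, -0.  ]), 0.003, np.float64(0.1))
press True (52.06, array([0.51 , 0.207, 0.081]), array([-5. , -1. , 13.7]), array([-0.24,  1.09,  0.03]), 0.006, np.float64(6.8))
wrist 0.65 18795
scene 0.95 2318
0.0008595571915498522 org-n [-0.001  0.     0.001] axis [-0.025 -0.009  1.   ] yaw -176.77573845663687 53.32
small_pan [(-180, np.float64(0.0878)), (-120, np.float64(0.0826)), (-60, np.float64(0.0837)), (0, np.float64(0.0616)), (60, np.float64(0.0843)), (120, np.float64(0.083))]
[0.564 0.209] -176.3324713409675
medium_pan [(-180, np.float64(0.0854)), (-120, np.float64(0.0816)), (-60, np.float64(0.0827)), (60, np.float64(0.0805)), (120, np.float64(0.0794))]
[0.565 0.209] -115.18960233660417
large_pan [(-120, np.float64(0.0737)), (-60, np.float64(0.0668)), (120, np.float64(0.0673))]
[0.57  0.203] -58.47492491517264
```

Run:
```python
from carry import *
n=np.array([.567,.2105]); 
for cam in ("wrist","top","scene"):
    p=cap(cam); C=cloud(p); d=C[:,:2]-n; r=np.hypot(*d.T); k=r<.036; F=C[k]; F=F[F[:,2]<.03]
    if len(F)<50: print(cam,"few"); continue
    A=np.c_[F[:,:2]-n,np.ones(len(F))]; s=least_squares(lambda v:A@v-F[:,2],[0,0,.012],loss="soft_l1",f_scale=.001).x
    print(cam,len(F),"floor slope deg x,y",np.degrees(s[:2]),"z",s[2])
    T=C[(C[:,2]<.002)&(C[:,2]>-.01)&(r>.12)&(r<.3)&(C[:,0]<.6)]
    if len(T)>100:
        A=np.c_[T[:,:2]-n,np.ones(len(T))]; s=np.linalg.lstsq(A,T[:,2],rcond=None)[0]; print("   table",np.degrees(s[:2]),s[2])
    a=np.degrees(np.arctan2(d[:,1],d[:,0]))
    for nm,lo,hi in (("red",.056,.063),("yel",.0635,.0685)):
        print("  ",nm,[(s,round(float(np.percentile(C[q,2],95)),4)) for s in (-150,-90,-30,0,30,60,90,150) for q in [(r>lo)&(r<hi)&(abs((a-s+180)%360-180)<12)&(C[:,2]<.1)] if q.sum()>10])
```

```text
wrist 3911 floor slope deg x,y [0.972 0.456] z 0.012947995542841711
   table [ 0.02  -0.055] 0.00014451161186399152
   red [(-150, 0.0825), (-90, 0.0832), (-30, 0.084), (30, 0.0839), (60, 0.0848), (90, 0.0842), (150, 0.0832)]
   yel [(-150, 0.0822), (-90, 0.0822), (-30, 0.079), (60, 0.0792), (90, 0.0792), (150, 0.0795)]
top 387 floor slope deg x,y [1.825 0.02 ] z 0.014235003735471999
   table [ 0.148 -0.029] -0.0006727735276988657
   red [(-90, 0.0862), (-30, 0.0858), (0, 0.086), (30, 0.0876), (60, 0.088)]
   yel [(-90, 0.0864), (60, 0.0831)]
scene 430 floor slope deg x,y [0.943 0.89 ] z 0.011829122329037357
   table [0.136 0.004] -0.0012541461647166583
   red [(-150, 0.0816), (-90, 0.0822), (-30, 0.0833), (0, 0.0846), (30, 0.0854), (60, 0.0839), (90, 0.0824), (150, 0.0806)]
   yel [(-150, 0.0779), (0, 0.0795), (30, 0.0784), (60, 0.0781), (90, 0.0773), (150, 0.0785)]
```

Red is snapped in, but its far side sits about 1° (1.5 mm) high in all three cameras. I'll press the far rim gently to seat it.

Run:
```python
from carry import *
n=np.array([.567,.2105]); y=np.radians(20)
o=down(y); X=lambda z: np.r_[n+.058*u(y),z]
robot.movel(X(.125),o,max_speed=.2)
robot.movel(X(.088),o,max_speed=.08,stop_force=5); print(st())
h=robot.movel(X(.0795),o,max_speed=.015,stop_force=22); print(h,st())
P=np.array(robot.get_obs()["eef_pos"]); robot.movel(P+[0,0,.04],max_speed=.15)
robot.movel([.44,.205,.20],down(np.radians(4)),max_speed=.25); robot.hold(.1); print(st()[0])
for cam in ("wrist","scene"):
    p=cap(cam); C=cloud(p); d=C[:,:2]-n; r=np.hypot(*d.T); F=C[(r<.036)&(C[:,2]<.03)]
    A=np.c_[F[:,:2]-n,np.ones(len(F))]; s=least_squares(lambda v:A@v-F[:,2],[0,0,.012],loss="soft_l1",f_scale=.001).x
    print(cam,len(F),np.degrees(s[:2]),s[2]); a=np.degrees(np.arctan2(d[:,1],d[:,0]))
    for nm,lo,hi in (("red",.056,.063),("yel",.0635,.0685)):
        print("  ",nm,[(s,round(float(np.percentile(C[q,2],95)),4)) for s in (-150,-90,-30,0,30,60,90,150) for q in [(r>lo)&(r<hi)&(abs((a-s+180)%360-180)<12)&(C[:,2]<.1)] if q.sum()>10])
```

```text
(55.42, array([0.622, 0.23 , 0.088]), array([0.5, 1.8, 0.5]), array([0.01, 0.01, 0.01]), 0.005, np.float64(0.0))
False (56.14, array([0.622, 0.231, 0.082]), array([-3. , -0.7, 15.3]), array([-0.14,  0.59, -0.05]), 0.008, np.float64(7.7))
57.62
wrist 3920 [0.212 0.056] 0.01233291347369001
   red [(-150, 0.0829), (-90, 0.083), (-30, 0.0832), (30, 0.0827), (60, 0.0833), (90, 0.083), (150, 0.0831)]
   yel [(-150, 0.0826), (-90, 0.0816), (-30, 0.0793), (60, 0.0792), (90, 0.0791), (150, 0.0793)]
scene 429 [0.113 0.336] 0.011070300092001101
   red [(-150, 0.0822), (-90, 0.0822), (-30, 0.0826), (0, 0.0835), (30, 0.0836), (60, 0.083), (90, 0.0817), (150, 0.0807)]
   yel [(-150, 0.0776), (0, 0.079), (30, 0.0788), (60, 0.0761), (90, 0.0817), (150, 0.0799)]
```

Red is now level (slope at or below about 0.3°), its floor is at 12 mm as designed, and the rim heights are even. I'll hand it in.

```bash
python3 -c "
from workcell import robot
print(robot.job_done())"
```

```text
the job is handed in; nothing more can be done
None
```

The three pans are nested, level and snapped home, and the job is handed in at about 58 s; however, my arm knocked the red pan off its rest onto its side on the worktop, and I had to pick it up from there.

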